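# Sow the seed balls from the lever dispenser

## Task

Sow the three seed balls that wait in the green dispenser: with your fingertips, push the wide shallow terracotta pot along the bench until it stands under the dispenser's spout, then press down the paddle of the dispenser's rocking lever so that its gate lifts, and keep it down until all three balls have rolled into the pot. Then let the lever rise again so that the gate is shut, and move clear. Do not lift or tip the pot, do not touch the balls, and leave the other things on the bench where they lie.

Things in the scene. Friction and masses are not known exactly. Their poses are not given: they have to be found in the camera images.
- dispenser: Green plastic seed-ball dispenser, fixed to the bench, foot 160 x 230 x 6 mm. Its open-topped chute (36 mm wide inside) slopes 14 degrees down towards the dispenser's own +y. Origin on the bench straight below the chute's middle line; z up. Below the spout the 56 mm wide pedestal has an upright front face 25 mm behind the spout's edge (own y = +70 mm); the shallow pot fits under the spout up to it.
- hopper (a point): Middle of the top of the dispenser's square hopper with its flip-top lid, 240 mm above the bench; the hopper measures 74 mm along the dispenser's own x and 100 mm along its y. Axes as the dispenser's.
- pivot (a point): Pivot of the rocking lever, 145 mm above the bench, in a 157 mm tall post. The lever's steel strap runs through it along the dispenser's own y, 70 mm to the own -x side of the chute: gate arm towards the spout, paddle arm the other way.
- spout (a point): Middle of the chute floor's lower edge, where the balls drop off, 87 mm above the bench; axes as the dispenser's. The balls fly on towards own +y and come down 20 to 70 mm beyond this edge, so the pot's middle belongs about 45 mm beyond it, straight along own +y, with the pot's near rim tucked under the spout.
- rocker (a joint): Rocking lever of the dispenser, rad: 0 = paddle up and gate shut (a spring holds it there and brings it back), 0.45 = paddle fully down on its stop and gate wide open. A ball passes once it is beyond about 0.32.
- paddle (a point): Black ribbed press plate, 50 x 46 x 6 mm, on the lever's arm away from the spout, beside the hopper. Origin: centre of its top face, 156 mm above the bench when up; own y points to the pivot, z up. Fully down this point is 38 mm lower, less than 5 mm sideways. It takes about 3 N to start and 8 N fully down; nothing is below it.
- pan_centre (a point): Centre of the wide shallow terracotta pot, half-way up (30 mm above the bench); z up. Loose, about 0.4 kg, slides on the bench. Round, 60 mm high, outside diameter 140 mm at the rim band (the top 20 mm), tapering to 112 mm at the foot; inside diameter 100 mm at the floor to 128 mm, floor 8 mm thick.
- ball1: Seed ball, rigid dried clay, 30 mm diameter, 24 g, loose; origin at its centre. It waits in the chute, first, against the gate.
- ball2: Seed ball, rigid dried clay, 30 mm diameter, 24 g, loose; origin at its centre. It waits in the chute, second in line.
- ball3: Seed ball, rigid dried clay, 30 mm diameter, 24 g, loose; origin at its centre. It waits in the chute, third in line.
- tall_pot: Tall narrow terracotta pot, 110 mm high, 104 mm across the rim; leave it. Origin under its middle.
- trowel: Small aluminium trowel, 245 mm long, lying flat, handle towards own -x; leave it.
- dibber: Wooden dibber with a T handle at own +x, 200 mm long, lying; leave it.
- marker1: Bamboo plant marker, 170 x 18 x 4 mm, lying flat along own x; leave it.
- marker2: The second bamboo plant marker, the same; leave it.
- tin: Round galvanized seed tin with a lid, 60 mm high, 80 mm diameter, standing; leave it. Origin under its middle.
Mind the look-alikes: they are no part of the job. What is shaped like the part that bears pan_centre but purple is not meant.

How it is judged (in metres and radians):
On the way:
1. the lever's paddle is pressed down by the fingers, the gate open (value of joint rocker above 0.25 rad and contact force between rocker_c0 and the fingers above 0.5 N), for 0.1 s.
At the end, for the whole second after the job is handed in: All three seed balls lie at rest inside the shallow pot (centre within 60 mm of its middle and lower than its rim), the pot stands upright on the bench, the lever is back up (joint below 0.05 rad) (horizontal distance between each of ball1, ball2, ball3 and pan_centre below 0.06 m and height (world z) of each of ball1, ball2, ball3 below 0.058 m and linear speed of each of ball1, ball2, ball3 below 0.05 m/s and value of joint rocker below 0.05 rad and angle between pan_centre's own z axis and vertical below 0.08 rad and height (world z) of pan_centre below 0.035 m); the robot touches nothing.
It fails at once if the shallow pot is lifted (more than 12 mm) or tipped (more than 0.25 rad) (height (world z) of pan_centre above 0.042 m or angle between pan_centre's own z axis and vertical above 0.25 rad).
It fails at once if a seed ball is touched by the robot (contact force between any of ball1, ball2, ball3 and the fingers above 0.2 N or contact force between any of ball1, ball2, ball3 and the arm above 0.2 N).
It fails at once if another thing on the bench is moved more than 20 mm (distance of any of tall_pot, trowel, dibber, marker1, marker2, tin from where it was at the start of the episode above 0.02 m).
It also fails if it takes over 61 s, if anything falls off the work surface, if the arm or the gripper's body presses on something with over 40 N, if the wrist force passes 120 N, or if a joint passes its speed limit or range.

## Robot

A 6-joint arm with a two-finger parallel gripper is mounted at the origin on the work surface. World frame = base frame: x ahead of the robot, y to its left, z up, the work surface at z = 0. Lengths are in mm, angles in rad, forces in N, time in s.
With the tool pointing down it reaches from about 200 to 875 mm from the base axis. Payload 3.4 kg.
Tool frame: the origin (TCP) lies between the finger pads; the fingertips stand 25 mm ahead of it and the grasp point (between the pads) lies 6 mm ahead of it; z points along the fingers, y is the line along which they close (so a half turn about z gives the same grasp; the last joint's range is limited). The gripper opens to 94 mm and grips with 3 to 60 N. Pads are 16 mm wide; open, the fingers measure 119 mm over their backs; the gripper's body (75 mm by 177 mm) begins 78 mm behind the grasp point.
Start: joints at [-1.38, 0.276, 1.505, -0, 1.361, -0.121], TCP at [176.393, -547.31, 230.493] pointing down, gripper open.
Joint ranges: [-2.89, 2.89], [-0.75, 2.08], [0.22, 2.7], [-1.18, 4.32], [0.11, 2.71], [-2.7, 2.7]. Speed limits (rad/s): [2.57, 2.57, 3.14, 3.14, 3.14, 3.14].

## Interface

Orientations are given as a 3x3 rotation matrix whose columns are the frame's x, y, z axes.
In Python, from station import * gives the robot as it stands.
- The arm moves only by the tool jog_arm, never from a script. Its argument "series" is a list of rows, each a list of 2 entries, a list of its own where there are three numbers: the shift along the world's x, y, z in cm, then the turn, a rotation vector about the world's x, y, z in rad. In form: [[[dx, dy, dz], [wx, wy, wz]], ...]. A call has exactly 8 rows; each row is the pose to reach, as a shift and turn from the pose commanded when the call began; what a row does not reach only later rows make up. A row lasts 1/8 s, in which the tool goes at most 62.5 mm and 10.7 degrees, less where a joint would pass 70% of its speed; a pose out of reach is approached as far as the arm can. A call with a gripper value outside its range is refused whole. "gripper" is the opening, from 0 (shut) to 1 (fully open), set as the call begins (left out, the last holds). The fingers move at their own pace and stop on an object; "grip_force" is the grip in N (left out, the last holds). Time passes only in rows, so rows that repeat a pose let the fingers close, or fill a call up. It gives the time, the measured TCP pose, the force, the opening and the grip force at its end, in the units of the state.
- get_obs(): the state, without advancing time (a new reading comes with each control period).
- grab_frame(name): name is "side" or "top"; returns (picture, depth): 384x512x3 uint8, red, green, blue; 384x512 float32, mm along the optical axis (not along the pixel's ray), 0 where there is no reading.
- camera_params(name): a dict with "intrinsics" (3x3 intrinsics, pixels), "R" (3x3) and "t" (3): a world point X has camera coordinates R X + t. Camera axes: x right, y down, z forward; pixel columns grow to the right and rows downward; lengths in mm; the calibration is good to about 2 mm. A picture is of the moment at which its call begins. camera_params takes no time and is no camera call.
- sign_off(): hands the job in; it is judged then, once.
The state is a dict: "time_s": time; "joint_pos": joint angles; "dq": joint speeds; "joint_efforts": joint torques, N m; "tool_pos": TCP position; "ee_rot": TCP orientation; "ft_force": force on the tool from outside, world axes, zero at the start; "wrist_torque": the same for the moment, N m; "finger_gap": opening from 0.0 (shut) to 1.0 (fully open); "grasp_force": force on a finger pad.
Only numpy, scipy, OpenCV 4.12 (cv2) and the standard library are available. Lean on these libraries where they do the work, as an engineer would, in place of code of your own. Each camera call takes 0.05 s, during which the arm holds its last target. There are 200 camera calls.

## Working session

There is one attempt and no reset: what is moved stays moved. The work goes in short steps, Python scripts to look and compute and a tool call to move; the robot and the scene stay as the last step left them, time stands still between calls to the robot, and variables do not carry over. Pictures are saved under pics/ and viewed, at most 10 in all, crops included, and the job is handed in when it is done.

Besides the shell and the picture viewer there is one more tool, called after "Request:" as name(argument=value, ...), one argument or row to a line, values as JSON. jog_arm: Moves the arm, as the interface text tells. Its arguments: {"type":"object","properties":{"series":{"type":"array"},"gripper":{"type":"number"},"grip_force":{"type":"number"}},"required":["series"]}

```bash
mkdir -p pics; python3 - <<'E'
from station import *
import cv2,numpy as np
for n in("top","side"):
    im,d=grab_frame(n); cv2.imwrite(f"pics/{n}0.png",im[:,:,::-1]); np.save(f"{n}0.npy",d)
    c=camera_params(n); print(n,c["intrinsics"],c["R"],c["t"])
o=get_obs();print(o["time_s"],o["tool_pos"],o["ee_rot"])
E
```

```text
top [[364.49351429   0.         264.84156948]
 [  0.         364.49351429 191.27245098]
 [  0.           0.           1.        ]] [[-0.01971811 -0.99980421  0.00165469]
 [-0.9977558   0.01957174 -0.0640337 ]
 [ 0.06398878 -0.0029136  -0.99794636]] [  65.06035691  578.15084147 1105.28895124]
side [[424.89876931   0.         252.64383468]
 [  0.         424.89876931 181.28735601]
 [  0.           0.           1.        ]] [[-0.92664914 -0.37571546 -0.01262021]
 [-0.26990002  0.68828833 -0.67335961]
 [ 0.26167796 -0.6205619  -0.73920739]] [ 548.47966651  224.07825146 1306.85883115]
0.1 [ 176.2958458  -546.81443463  229.72213363] [[ 9.51774338e-01  3.06798796e-01 -3.29886903e-04]
 [ 3.06798929e-01 -9.51773068e-01  1.56351017e-03]
 [ 1.65705569e-04 -1.58931781e-03 -9.99998723e-01]]
```

View pics/top0.png

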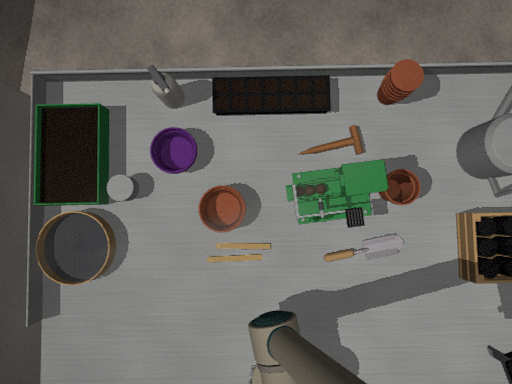

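View pics/side0.png

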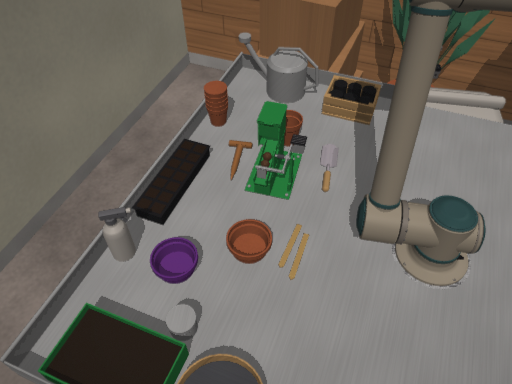

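The top view shows the terracotta pot at (222,209), and the purple look-alike at (174,150), which is not meant. The small tall pot is at (400,187). The dispenser's spout is at about (292,195) and points left, the hopper is at (364,178) and the paddle at (355,217). I'll confirm with one enlarged crop and measure.

```bash
cat > h.py <<'E'
from station import *
import cv2,numpy as np
def cloud(n,d):
    c=camera_params(n);K=np.array(c["intrinsics"]);R=np.array(c["R"]);t=np.array(c["t"])
    v,u=np.mgrid[0:384,0:512]
    P=np.stack([(u-K[0,2])/K[0,0]*d,(v-K[1,2])/K[1,1]*d,d],-1)
    return (P-t)@R
def proj(n,X):
    c=camera_params(n);p=np.array(c["intrinsics"])@(np.array(c["R"])@X+np.array(c["t"]));return p[:2]/p[2]
def pan(im,W,lo=(190,180),hi=(260,245)):
    a=im.astype(int);m=(a[...,0]>1.5*a[...,1])&(W[...,2]>50)&(W[...,2]<70)
    return m
E
python3 - <<'E'
from h import *
im=cv2.imread("pics/top0.png")[:,:,::-1];d=np.load("top0.npy");W=cloud("top",d)
a=im.astype(int);v,u=np.mgrid[0:384,0:512]
# pan rim
m=(u>190)&(u<255)&(v>175)&(v<240)&(W[...,2]>52)&(d>0)
c,r=cv2.minEnclosingCircle(W[m][:,:2].astype(np.float32));print("pan",c,r,m.sum(),np.median(W[m][:,2]))
# hopper top
m=(u>330)&(u<395)&(v>150)&(v<205)&(abs(W[...,2]-240)<8)
rect=cv2.minAreaRect(W[m][:,:2].astype(np.float32));print("hopper",rect,m.sum())
# paddle
m=(u>335)&(u<375)&(v>200)&(v<232)&(abs(W[...,2]-156)<8)&(a.max(-1)<70)
rect=cv2.minAreaRect(W[m][:,:2].astype(np.float32));print("paddle",rect,m.sum(),np.median(W[m],0))
# foot
m=(u>275)&(u<395)&(v>150)&(v<235)&(W[...,2]<12)&(a[...,1]>1.5*a[...,0])
print("foot",cv2.minAreaRect(W[m][:,:2].astype(np.float32)),m.sum())
for n,b in dict(tallpot=(380,420,168,205),trowel=(320,410,228,268),mark=(205,275,238,266),dib=(295,365,122,160)).items():
    m=(u>b[0])&(u<b[1])&(v>b[2])&(v<b[3])&(a[...,0]>a[...,2]*1.3)&(d>0);q=W[m];print(n,q.min(0).round(),q.max(0).round())
cv2.imwrite("pics/crop.png",cv2.resize(im[140:270,185:425,::-1],None,fx=3.3,fy=3.3,interpolation=cv2.INTER_CUBIC))
E
```

```text
pan (527.9096069335938, 184.4542236328125) 69.76986694335938 295 58.008955119141625
hopper ((595.3955688476562, -190.662109375), (80.04399108886719, 118.01001739501953), 6.000029563903809) 1408
paddle ((496.7647399902344, -185.4157257080078), (48.55824279785156, 45.56986999511719), 6.070918083190918) 286 [ 496.47971762 -185.25842223  155.44749394]
foot ((572.3798828125, -186.22572326660156), (159.19381713867188, 294.13946533203125), 6.066156387329102) 1444
tallpot [ 529. -433.   -4.] [ 643. -236.  238.]
trowel [ 362. -213.   -2.] [ 397. -122.   29.]
mark [364.  41.  -6.] [423. 239.  10.]
dib [ 692. -260.   -4.] [787. -55.  30.]
```

View pics/crop.png

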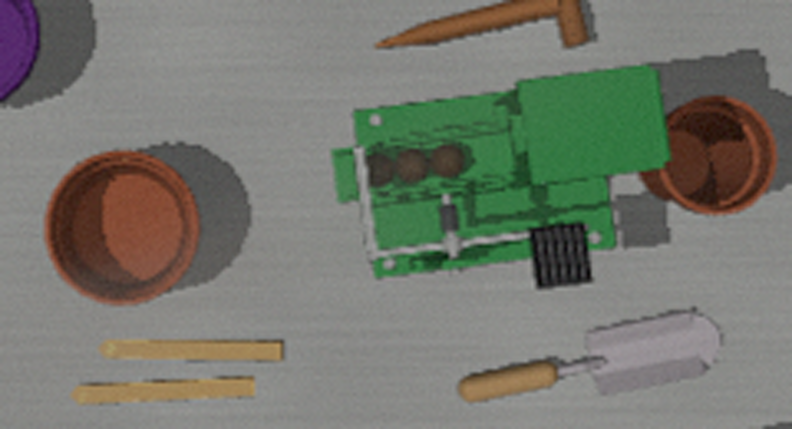

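The crop confirms the terracotta pot at crop (123,227), with the paddle at (560,255), the balls at (380–450,165) and the spout lip at (345,175). Next I'll measure the chute line and spout in the dispenser's axes.

```bash
python3 - <<'E'
from h import *
im=cv2.imread("pics/top0.png")[:,:,::-1];d=np.load("top0.npy");W=cloud("top",d)
a=im.astype(int);v,u=np.mgrid[0:384,0:512]
th=np.radians(6.05);ex=np.array([np.cos(th),np.sin(th)]);ey=np.array([-np.sin(th),np.cos(th)])
U=W[...,:2]@ex;V=W[...,:2]@ey
print("paddle UV",np.array([496.6,-185.3])@ex,np.array([496.6,-185.3])@ey,"pan",np.array([527.9,184.5])@ex,np.array([527.9,184.5])@ey)
box=(u>280)&(u<400)&(v>150)&(v<235)&(d>0)
g=(a[...,1]>1.4*a[...,0])&box
for n,m in dict(lip=g&(u<296)&(W[...,2]>60),foot=g&(W[...,2]<12)&(W[...,2]>0),hop=g&(abs(W[...,2]-240)<5),balls=box&(u>296)&(u<327)&(v>180)&(v<200)&(a[...,0]>a[...,1]*1.1)&(W[...,2]>90)).items():
    print(n,m.sum(),"U",np.percentile(U[m],[0,3,50,97,100]).round(1),"V",np.percentile(V[m],[0,3,50,97,100]).round(1),"Z",np.percentile(W[m][:,2],[0,5,50,95,100]).round(1))
for x in range(286,300):
    print(x,[(int(U[y,x]),int(V[y,x]),int(W[y,x,2])) for y in (184,188,192,196,200)])
E
```

```text
paddle UV 474.30415041878854 -236.60774056550056 pan 544.4053732478105 127.83367936076934
lip 100 U [542.1 543.1 566.2 586.  590.9] V [-96.8 -90.9 -76.7 -68.5 -68.1] Z [ 81.9  84.6  89.  114.5 116.6]
foot 1450 U [469.5 473.1 519.8 625.3 628.8] V [-392.1 -320.3 -202.2 -105.9  -98. ] Z [ 0.1  1.6  4.9  8.4 11.7]
hop 1232 U [532.  534.8 571.3 608.5 611.4] V [-309.5 -305.4 -253.8 -202.4 -193.3] Z [235.  235.4 237.2 239.5 241.8]
balls 124 U [552.3 553.6 563.1 574.6 575.8] V [-170.  -168.  -142.6 -109.1 -100.7] Z [117.6 123.9 132.6 139.5 144.5]
286 [(597, -76, -1), (579, -68, 87), (567, -67, 87), (559, -71, 1), (547, -69, 2)]
287 [(596, -79, 2), (578, -71, 92), (567, -70, 85), (556, -69, 81), (543, -65, 112)]
288 [(596, -82, 0), (578, -74, 91), (566, -73, 88), (555, -71, 84), (543, -68, 112)]
289 [(596, -86, -4), (577, -77, 90), (566, -75, 91), (555, -74, 86), (542, -71, 110)]
290 [(595, -89, 0), (577, -80, 90), (566, -78, 90), (554, -77, 86), (542, -73, 115)]
291 [(595, -91, 2), (577, -83, 88), (565, -81, 86), (554, -80, 89), (542, -76, 112)]
292 [(595, -95, -2), (573, -81, 147), (564, -83, 99), (553, -82, 92), (541, -79, 114)]
293 [(586, -88, 115), (572, -83, 147), (561, -82, 147), (551, -81, 142), (541, -82, 116)]
294 [(583, -87, 147), (572, -86, 148), (561, -85, 146), (550, -83, 147), (539, -82, 148)]
295 [(585, -93, 116), (574, -92, 115), (561, -87, 147), (550, -86, 143), (539, -85, 146)]
296 [(584, -96, 117), (573, -94, 117), (562, -92, 122), (550, -89, 146), (539, -87, 148)]
297 [(584, -98, 120), (572, -97, 123), (561, -95, 125), (551, -94, 114), (540, -95, 89)]
298 [(583, -101, 123), (572, -99, 121), (561, -98, 126), (550, -97, 114), (540, -98, 89)]
299 [(583, -104, 122), (572, -102, 121), (561, -101, 124), (550, -100, 118), (539, -101, 90)]
```

The chute line is at U≈564 and the spout edge at V≈-67, so the pot's target is about (564, 38) from its present (528, 184). I'll swing round behind the pot with the fingers turned across the push line.

Request:
jog_arm(
  series=[
    [[2,5.2,0],[0,0,0.09]],
    [[4,10.4,0],[0,0,0.18]],
    [[6,15.6,0],[0,0,0.28]],
    [[8,21,0],[0,0,0.37]],
    [[10,26.2,0],[0,0,0.47]],
    [[12.2,31.4,0],[0,0,0.56]],
    [[14.2,36.6,0],[0,0,0.66]],
    [[16.3,41.9,0],[0,0,0.75]],
  ],
  gripper=0.8,
)

```text
time_s: 1.1
tool_pos: [339.6, -126.6, 230.4]
ee_rot: [[0.485, 0.874, 0.001], [0.874, -0.485, -0.0], [0.0, 0.001, -1.0]]
ft_force: [1.0, -0.6, -0.1]
finger_gap: 0.8
grasp_force: 0.0
```

Request:
jog_arm(
  series=[
    [[2,5.2,0],[0,0,0.09]],
    [[4,10.4,0],[0,0,0.18]],
    [[6,15.6,0],[0,0,0.28]],
    [[8,21,0],[0,0,0.37]],
    [[10,26.2,0],[0,0,0.47]],
    [[12.2,31.4,0],[0,0,0.56]],
    [[14.2,36.6,0],[0,0,0.66]],
    [[16.3,41.9,0],[0,0,0.75]],
  ],
)

```text
time_s: 2.1
tool_pos: [502.6, 292.4, 230.1]
ee_rot: [[-0.242, 0.97, -0.0], [0.97, 0.242, -0.001], [-0.001, -0.001, -1.0]]
ft_force: [1.1, -0.2, 0.2]
finger_gap: 0.798
grasp_force: 0.0
```

Request:
jog_arm(
  series=[
    [[0,0,-5],[0,0,0]],
    [[0,0,-10],[0,0,0]],
    [[0,0,-15],[0,0,0]],
    [[0,0,-17],[0,0,0]],
    [[0.5,-2,-17],[0,0,0]],
    [[0.8,-3.2,-17],[0,0,0]],
    [[1.1,-4.4,-17],[0,0,0]],
    [[1.3,-5.6,-17],[0,0,0]],
  ],
)

```text
time_s: 3.1
tool_pos: [516.3, 234.6, 61.7]
ee_rot: [[-0.238, 0.971, 0.002], [0.971, 0.238, 0.002], [0.002, 0.003, -1.0]]
ft_force: [-0.3, 4.3, 0.5]
finger_gap: 0.797
grasp_force: 1.5
```

Request:
jog_arm(
  series=[
    [[0.3,-1.3,0],[0,0,0]],
    [[0.6,-2.6,0],[0,0,0]],
    [[0.9,-3.8,0],[0,0,0]],
    [[1.2,-5.1,0],[0,0,0]],
    [[1.5,-6.4,0],[0,0,0]],
    [[1.8,-7.7,0],[0,0,0]],
    [[2.1,-8.8,0],[0,0,0]],
    [[2.3,-9.8,0],[0,0,0]],
  ],
)

```text
time_s: 4.1
tool_pos: [538.5, 135.9, 60.4]
ee_rot: [[-0.238, 0.971, -0.0], [0.971, 0.238, 0.0], [0.0, -0.0, -1.0]]
ft_force: [-1.1, 5.1, 4.9]
finger_gap: 0.8
grasp_force: 2.6
```

```bash
cat > look.py <<'E'
from h import *
import sys
im,d=grab_frame("top");W=cloud("top",d);cv2.imwrite(f"pics/{sys.argv[1]}.png",cv2.resize(im[130:270,185:425,::-1],None,fx=3,fy=3))
a=im.astype(int);m=(a[...,0]>1.5*a[...,2])&(a[...,0]>1.3*a[...,1])&(W[...,2]>50)&(W[...,2]<66)&(W[...,0]>450)&(W[...,0]<650)&(W[...,1]>-45)&(W[...,1]<270)
p=W[m][:,:2].astype(np.float32);c,r=cv2.minEnclosingCircle(p)
A=np.c_[2*p,np.ones(len(p))];print("enclosing",c,r,len(p))
from scipy.optimize import least_squares
s=least_squares(lambda q:np.hypot(*(p-q).T)-67,c,loss="soft_l1");print("fit",s.x)
o=get_obs();print(o["time_s"],o["tool_pos"],o["ft_force"])
E
python3 look.py push1
```

```text
enclosing (555.8290405273438, 70.12201690673828) 68.17814636230469 148
fit [554.40799917  73.82302061]
4.15 [538.71987096 134.5540682   60.26728775] [0.95849129 2.39237613 0.41208867]
```

View pics/push1.png

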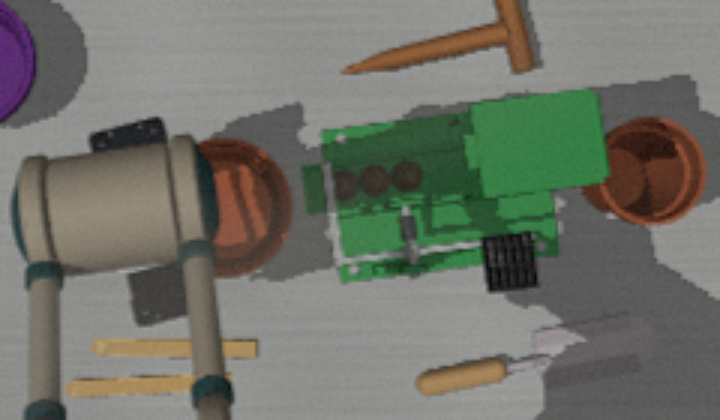

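The pot slides centred and now stands at about (555,70). About 33 mm is left; I'll push it slowly, then back off and rise.

Request:
jog_arm(
  series=[
    [[0.15,-0.6,0],[0,0,0]],
    [[0.3,-1.2,0],[0,0,0]],
    [[0.5,-1.8,0],[0,0,0]],
    [[0.7,-2.4,0],[0,0,0]],
    [[0.8,-2.8,0],[0,0,0]],
    [[0.9,-3.1,0],[0,0,0]],
    [[0.9,-3.1,0],[0,0,0]],
    [[0.7,-2.2,0],[0,0,0]],
  ],
)

```text
time_s: 5.15
tool_pos: [545.9, 114.0, 60.5]
ee_rot: [[-0.238, 0.971, 0.001], [0.971, 0.238, -0.001], [-0.001, 0.001, -1.0]]
ft_force: [0.9, 0.1, 0.6]
finger_gap: 0.801
grasp_force: 0.0
```

Request:
jog_arm(
  series=[
    [[-0.5,2,0],[0,0,0]],
    [[-1.5,6,0],[0,0,0]],
    [[-2.5,10,2],[0,0,0]],
    [[-4,10,8],[0,0,0]],
    [[-8,10,13],[0,0,0]],
    [[-13,10,17],[0,0,0]],
    [[-19,10,17],[0,0,0]],
    [[-19,10,17],[0,0,0]],
  ],
  gripper=0,
)

```text
time_s: 6.15
tool_pos: [350.5, 215.0, 231.2]
ee_rot: [[-0.242, 0.97, -0.0], [0.97, 0.242, 0.0], [0.0, -0.0, -1.0]]
ft_force: [1.2, -0.2, -0.4]
finger_gap: 0.01
grasp_force: 0.0
```

```bash
python3 look.py push2
```

```text
enclosing (563.6621704101562, 41.1679573059082) 69.02460479736328 212
fit [563.43137351  41.10124784]
6.2 [353.33889033 215.34650802 231.1561731 ] [ 0.95582574 -0.28491726 -0.02796417]
```

View pics/push2.png

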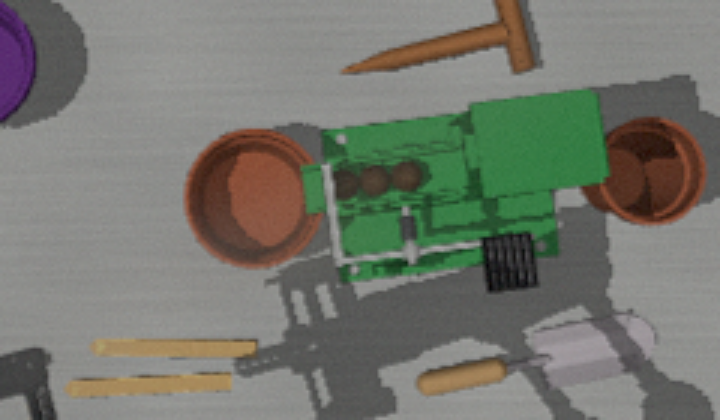

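The pot now stands 48 mm beyond the spout edge on the chute line (U=564.6), with its rim tucked under the lip. The fingers are closing, and I'll go over to the paddle with the gripper's narrow side towards the hopper.

Request:
jog_arm(
  series=[
    [[1.5,-4.5,0],[0,0,-0.17]],
    [[3,-9,0],[0,0,-0.34]],
    [[4.5,-13.5,0],[0,0,-0.51]],
    [[6,-18,0],[0,0,-0.68]],
    [[7.5,-22.5,0],[0,0,-0.85]],
    [[9,-27,0],[0,0,-1.02]],
    [[10.5,-31.5,0],[0,0,-1.19]],
    [[12,-36,0],[0,0,-1.36]],
  ],
)

```text
time_s: 7.2
tool_pos: [477.1, -147.4, 229.9]
ee_rot: [[0.902, 0.431, 0.0], [0.431, -0.902, -0.0], [0.0, 0.0, -1.0]]
ft_force: [0.5, 0.2, 0.1]
finger_gap: 0.0
grasp_force: 0.0
```

Request:
jog_arm(
  series=[
    [[1,-2,0],[0,0,-0.17]],
    [[1.9,-4.1,0],[0,0,-0.35]],
    [[1.9,-4.1,0],[0,0,-0.35]],
    [[1.9,-4.1,-1.5],[0,0,-0.35]],
    [[1.9,-4.1,-3],[0,0,-0.35]],
    [[1.9,-4.1,-4],[0,0,-0.35]],
    [[1.9,-4.1,-4],[0,0,-0.35]],
    [[1.9,-4.1,-4],[0,0,-0.35]],
  ],
)

```text
time_s: 8.2
tool_pos: [494.6, -186.2, 190.8]
ee_rot: [[0.995, 0.102, 0.001], [0.102, -0.995, -0.0], [0.001, 0.0, -1.0]]
ft_force: [-0.6, 0.7, 0.1]
finger_gap: 0.009
grasp_force: 0.0
```

```bash
python3 - <<'E'
from h import *
im,d=grab_frame("side");cv2.imwrite("pics/pad.png",cv2.resize(im[80:290,200:400,::-1],None,fx=2.8,fy=2.8))
o=get_obs();p=o["tool_pos"];R=np.array(o["ee_rot"]);print(p,p+25*R[:,2],R.round(2).tolist(),o["ft_force"],o["finger_gap"],o["joint_pos"])
E
```

```text
[ 494.71456688 -186.40167946  190.98589163] [ 494.73846897 -186.41751798  165.98590807] [[0.99, 0.1, 0.0], [0.1, -0.99, -0.0], [0.0, 0.0, -1.0]] [-0.11073546 -0.40258058 -0.74308622] 0.0028651218394834363 [-4.91915071e-01  2.31917395e-01  1.66815368e+00 -1.12959673e-04
  1.24037963e+00  9.76868826e-01]
```

View pics/pad.png

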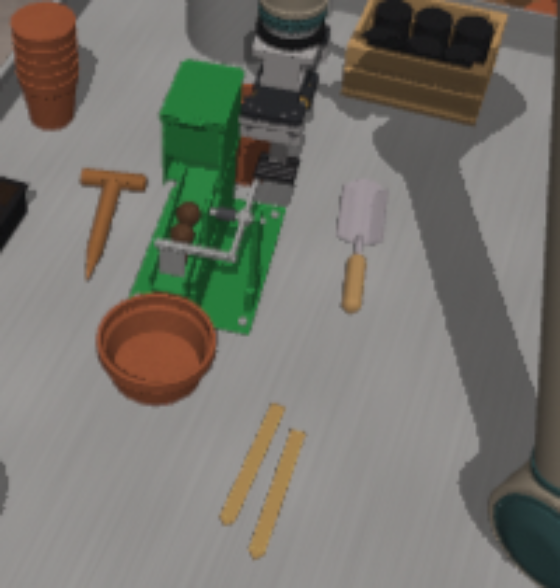

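The fingers are above the paddle at crop (278,165) and clear of the hopper. I'll press down 47 mm and hold.

Request:
jog_arm(
  series=[
    [[0,0,-1],[0,0,0]],
    [[0,0,-1.8],[0,0,0]],
    [[0,0,-2.6],[0,0,0]],
    [[0,0,-3.4],[0,0,0]],
    [[0,0,-4.1],[0,0,0]],
    [[0,0,-4.7],[0,0,0]],
    [[0,0,-4.7],[0,0,0]],
    [[0,0,-4.7],[0,0,0]],
  ],
)

```text
time_s: 9.25
tool_pos: [494.9, -185.6, 144.0]
ee_rot: [[0.995, 0.101, 0.001], [0.101, -0.995, 0.001], [0.002, -0.001, -1.0]]
ft_force: [1.3, 1.4, 7.6]
finger_gap: 0.002
grasp_force: 3.3
```

Request:
jog_arm(
  series=[
    [[0,0,0],[0,0,0]],
    [[0,0,0],[0,0,0]],
    [[0,0,0],[0,0,0]],
    [[0,0,0],[0,0,0]],
    [[0,0,0],[0,0,0]],
    [[0,0,0],[0,0,0]],
    [[0,0,0],[0,0,0]],
    [[0,0,0],[0,0,0]],
  ],
)

```text
time_s: 10.25
tool_pos: [494.9, -185.6, 144.1]
ee_rot: [[0.995, 0.101, 0.001], [0.101, -0.995, 0.001], [0.002, -0.001, -1.0]]
ft_force: [1.1, 0.5, 7.8]
finger_gap: 0.007
grasp_force: 3.3
```

```bash
python3 - <<'E'
from h import *
im,d=grab_frame("side");cv2.imwrite("pics/press.png",cv2.resize(im[80:290,200:400,::-1],None,fx=2.8,fy=2.8))
o=get_obs();print(o["tool_pos"],o["ft_force"])
E
```

```text
[ 494.88491173 -185.63803047  144.07576714] [0.65477739 1.86535872 7.73606777]
```

View pics/press.png

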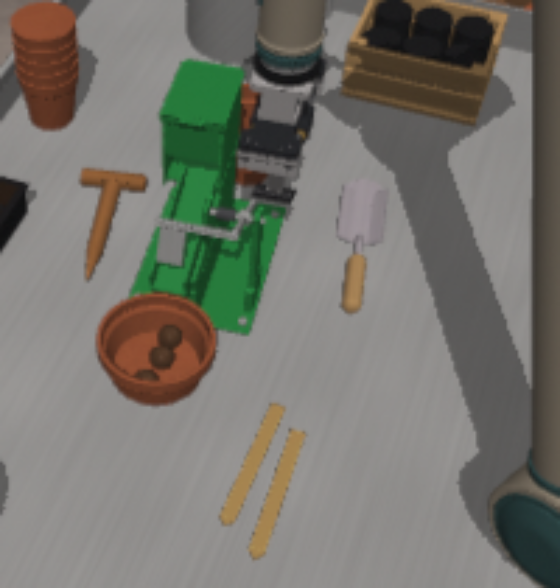

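All three balls are in the pot, at crop (171,335), (162,356) and (146,376), and the chute is empty. I'll let the lever rise and move clear.

Request:
jog_arm(
  series=[
    [[0,0,0.8],[0,0,0]],
    [[0,0,1.6],[0,0,0]],
    [[0,0,2.4],[0,0,0]],
    [[0,0,3.2],[0,0,0]],
    [[0,0,4],[0,0,0]],
    [[0,0,6],[0,0,0]],
    [[0,0,10],[0,0,0]],
    [[0,0,14],[0,0,0]],
  ],
)

```text
time_s: 11.3
tool_pos: [492.9, -184.2, 283.0]
ee_rot: [[0.995, 0.102, -0.004], [0.102, -0.995, 0.005], [-0.004, -0.005, -1.0]]
ft_force: [0.2, -0.2, -0.1]
finger_gap: 0.003
grasp_force: 0.0
```

Request:
jog_arm(
  series=[
    [[-3,0,0],[0,0,0]],
    [[-7,0,0],[0,0,0]],
    [[-11,0,0],[0,0,0]],
    [[-14,0,0],[0,0,0]],
    [[-14,0,0],[0,0,0]],
    [[-14,0,0],[0,0,0]],
    [[-14,0,0],[0,0,0]],
    [[-14,0,0],[0,0,0]],
  ],
)

```text
time_s: 12.3
tool_pos: [355.0, -186.2, 283.2]
ee_rot: [[0.995, 0.102, -0.0], [0.102, -0.995, 0.001], [-0.0, -0.001, -1.0]]
ft_force: [0.6, 0.3, 0.2]
finger_gap: 0.006
grasp_force: 0.0
```

```bash
python3 look.py end; python3 - <<'E'
from h import *
im,d=grab_frame("top");W=cloud("top",d);a=im.astype(int);v,u=np.mgrid[0:384,0:512]
m=(u>330)&(u<385)&(v>195)&(v<240)&(a.max(-1)<70)&(W[...,2]>100)&(W[...,2]<170);print("paddle",np.median(W[m],0),m.sum())
E
```

```text
enclosing (563.7887573242188, 41.088294982910156) 69.11910247802734 213
fit [563.34221038  41.08295498]
12.35 [ 354.96488351 -186.24708512  283.24246864] [0.53447433 0.30091878 0.43471411]
paddle [ 496.59400372 -184.89661858  155.65773752] 282
```

View pics/end.png

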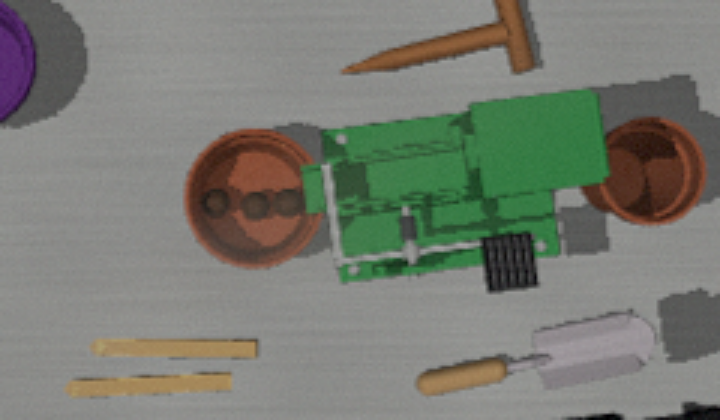

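The three balls lie in the pot at crop (215,203), (255,205) and (288,202), and the paddle is back up at 155.7 mm. I'll hold for a second so they settle, check that they are at rest, and hand in.

Request:
jog_arm(
  series=[
    [[0,0,0],[0,0,0]],
    [[0,0,0],[0,0,0]],
    [[0,0,0],[0,0,0]],
    [[0,0,0],[0,0,0]],
    [[0,0,0],[0,0,0]],
    [[0,0,0],[0,0,0]],
    [[0,0,0],[0,0,0]],
    [[0,0,0],[0,0,0]],
  ],
)

```text
time_s: 13.4
tool_pos: [354.4, -186.3, 283.5]
ee_rot: [[0.995, 0.102, 0.0], [0.102, -0.995, -0.0], [0.0, 0.0, -1.0]]
ft_force: [0.3, -0.4, 0.5]
finger_gap: 0.005
grasp_force: 0.0
```

```bash
python3 - <<'E'
from h import *
e=cv2.imread("pics/end.png");im,d=grab_frame("top")
n=cv2.resize(im[130:270,185:425,::-1],None,fx=3,fy=3)
diff=cv2.blur(cv2.absdiff(e,n).max(-1),(9,9))[130:270,185:320].max();print("motion",diff)
if diff<35: print(sign_off())
E
```

```text
motion 6
the job is handed in; nothing more can be done
None
```

I handed the job in at about 13.5 s: all three seed balls lie at rest in the terracotta pot under the spout, the lever is back up with the gate shut, and the arm is clear; the judge's result was not shown.

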